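# Dress the rotor-hub stand and hold its lock rod open

### The job

Thread the wide blue ring and then the narrow orange ring down the steel spindle of the hub stand, fully home (blue resting flat on the hub, orange flat on blue), and let go of them. Then take the black knob of the spring-loaded lock rod and pull it straight out until its yellow pointer stands over the red mark, and finish while holding it there against the spring. Leave the tube rack, specimen jar and timer where they are.

Things in the scene. Friction and masses are not known exactly. Their poses are not given: they have to be found in the camera images.
- stand: Aluminium base plate 130 x 350 x 8 mm, fixed, yaw varies. Origin: centre of its underside; x across, y along, z up. Spindle at y +110 mm; lock rod at the other end. The rod (8 to 11 mm thick) runs along y from hub to knob, 24 mm above the bench, through a fixed white sleeve (20 mm thick, y +15 to +60 mm).
- seat (a point): Centre of the hub's flat top, 46 mm above the bench, where the rings come to rest (stand frame x 0, y +110, z 46 mm). The hub is a dark steel cylinder 38 mm across; from its top a bright steel spindle 16 mm across rises another 50 mm (top at 96 mm above the bench), its uppermost 8 mm tapered to 8 mm across.
- wide_ring_c (a point): Centre (half-way up) of the wide blue plastic ring: outside 56 mm, bore 21 mm, 22 mm high, about 60 g, lying flat on the bench left or right of the stand. Home when this point is 11 mm above the seat. z is the ring's axis.
- wide_ring: The same blue ring; origin at the centre of its underside.
- narrow_ring_c (a point): Centre (half-way up) of the narrow orange plastic ring: outside 42 mm, bore 21 mm, 22 mm high, about 60 g, lying flat on the bench on the other side of the stand from the blue one. Home on top of the blue ring when this point is 33 mm above the seat. z is the ring's axis.
- narrow_ring: The same orange ring; origin at the centre of its underside.
- lock_rod: Telescoping lock rod. Origin: centre of its upright black knob, 24 mm across, 15 to 70 mm above the bench (origin at 45). Slides along the stand's y only: at rest at stand x 0, y -50 mm, pulled towards -y, at most 95 mm. An inner spring draws it back, about 3 N at rest, 0.9 N more per cm (7 to 10 N at the mark); no latch.
- pointer (a point): Centre of the tip end of the yellow pointer bar, 3 mm wide, that sticks out 50 mm from the knob's axis towards the stand's +x, 15 mm above the bench, at the same stand y as the knob's axis; it moves with the rod.
- mark_clip: Red mark on the white scale of the base plate: a flat strip 20 mm along the stand's x, 12 mm along the stand's y, same axes as the stand, 1.5 mm thick, fixed. Origin at its underside's centre. It lies at stand x +50 mm and somewhere 45 to 75 mm further out (-y) than the pointer at rest.
- mark (a point): Centre of the red mark. The pointer is right when its y in the mark's frame is 0.
- tube_rack: Bystander: aluminium tube rack 100 x 160 x 60 mm holding capped sample tubes up to 98 mm high; origin at the centre of its underside.
- specimen_jar: Bystander: white specimen jar with an orange lid, 60 mm across, 75 mm high; origin at the centre of its underside.
- timer: Bystander: flat white bench timer 60 x 80 x 23 mm; origin at the centre of its underside.
Mind the look-alikes: they are no part of the job. Several things look just like the narrow_ring: the one meant starts farthest to the robot's left.

How it is judged:
On the way, in this order (a step that is already met when the one before it is completed fails the run):
1. the blue ring is threaded fully home on the hub and let go (horizontal distance between wide_ring_c and seat below 0.005 m and z of wide_ring_c in the frame of seat between 0.008 and 0.014 m and angle between wide_ring_c's own z axis and vertical below 0.1 rad and contact force between the fingers and wide_ring below 0.1 N), for 0.2 s.
2. the orange ring is threaded fully home on the blue one and let go (all of step 1 and horizontal distance between narrow_ring_c and seat below 0.005 m and z of narrow_ring_c in the frame of seat between 0.03 and 0.036 m and angle between narrow_ring_c's own z axis and vertical below 0.1 rad and contact force between the fingers and narrow_ring below 0.1 N), for 0.2 s.
At the end, for the whole second after the job is handed in: Rings at rest and let go: blue 11 mm, orange 33 mm (centres, +/- 3) above the seat, within 5 mm of the spindle axis and 0.1 rad of level. Pointer middle within 6 mm of the red mark centre along the rod, rod still and gripped by the fingers (over 2 N) to the end (all of step 2 and linear speed of each of wide_ring, narrow_ring below 0.02 m/s and y of pointer in the frame of mark between -0.006 and 0.006 m and contact force between the fingers and lock_rod above 2 N and linear speed of lock_rod below 0.01 m/s); the arm keeps its last pose, push and grip.
It fails at once if the tube rack is moved by more than 2 cm or tipped (distance of tube_rack from where it was at the start of the episode above 0.02 m or angle between tube_rack's own z axis and vertical above 0.3 rad).
It fails at once if the specimen jar is moved by more than 2 cm or tipped (distance of specimen_jar from where it was at the start of the episode above 0.02 m or angle between specimen_jar's own z axis and vertical above 0.3 rad).
It fails at once if the timer is moved by more than 2 cm or tipped (distance of timer from where it was at the start of the episode above 0.02 m or angle between timer's own z axis and vertical above 0.3 rad).
It also fails if it takes over 72 s, if anything falls off the work surface, if the arm or the gripper's body presses on something with over 40 N, if the wrist force passes 120 N, or if a joint passes its speed limit or range.

### The arm

A 6-joint arm with a two-finger parallel gripper is mounted at the origin on the work surface. World frame = base frame: x ahead of the robot, y to its left, z up, the work surface at z = 0. Lengths are in m, angles in rad, forces in N, time in s.
With the tool pointing down it reaches from about 0.325 to 1 m from the base axis. Payload 5.1 kg.
Tool frame: the origin (TCP) lies on the centre line of the jaws, within the pads' length; the fingertips stand 22 mm ahead of it and the grasp point (between the pads) lies 3 mm ahead of it; z points along the fingers, y is the line along which they close (so a half turn about z gives the same grasp; the last joint's range is limited). The gripper opens to 85 mm and grips with 20 to 120 N. Pads are 22 mm wide; open, the fingers measure 114 mm over their backs; the gripper's body (76 mm by 85 mm) begins 54 mm behind the grasp point. The pads swing forward as they close: fully open they stand 13 mm farther back than shut.
Start: joints at [-1.362, 0.124, 1.65, -0, 1.367, -0.083], TCP at [0.187, -0.623, 0.253] pointing down, gripper open.
Joint ranges: [-2.61, 2.61], [-1.02, 2.33], [0.03, 2.71], [-1.35, 4.49], [0.32, 2.68], [-2.91, 2.91]. Speed limits (rad/s): [2.57, 2.57, 3.14, 3.14, 3.14, 3.14].

### API

Orientations are given as a unit quaternion [x, y, z, w].
In Python, from cell import * gives the robot as it stands.
- The arm moves only by the tool step_arm, never from a script. Its argument "series" is text: rows parted by semicolons, each of 7 numbers parted by spaces: the shift along the tool's x, y, z in m, then the turn, a rotation vector about the tool's x, y, z in degrees, then the opening, from 0 (shut) to 1 (fully open). In form: x y z ax ay az grip; .... A call has 1 to 5 rows; each row is the pose to reach, as a shift and turn from the pose commanded when the call began, along the tool's axes at that moment; what a row does not reach only later rows make up. A row lasts 1/10 s, in which the tool goes at most 50 mm and 8.59 degrees, less where a joint would pass 70% of its speed; a pose out of reach is approached as far as the arm can. A call with a gripper value outside its range is refused whole. The fingers move at their own pace and stop on an object; the grip force is fixed at half the most. Time passes only in rows, so rows that repeat a pose let the fingers close. It gives the time, the measured TCP pose, the force, the opening and the grip force at its end, in the units of the state.
- state(): the state, without advancing time (a new reading comes with each control period).
- grab_frame(name): name is "scene" or "top"; returns the picture (400x640x3 uint8, red, green, blue); there is no depth.
- calibration(name): a dict with "fx", "fy", "cx", "cy" (pixels), "rvec" (rotation vector, rad) and "tvec" (3), from world to camera coordinates, as OpenCV has them. Camera axes: x right, y down, z forward; pixel columns grow to the right and rows downward; lengths in m; the calibration is good to about 2 mm. A picture is of the moment at which its call begins. calibration takes no time and is no camera call.
- sign_off(): hands the job in; it is judged then, once.
Trained networks look in the newest picture that a camera, given by its name, has taken for a name from the list of things; names that differ only in an ending like _2 or _b are one class to them, and where a whole thing is asked for, a point or a joint stands for the part that bears it (a point fixed in the world has none). Each returns a list of dicts, best first, with "confidence" (0 to 1); they miss things now and then, are a little off and sometimes report something else, mostly with a low value. They report only what shows in the picture. A call takes as long as a camera call. They do not tell look-alikes from the thing itself.
- recognise(thing, camera): "xy" ([column, row] in pixels, amid what is visible of it).
- silhouettes(thing, camera): "region" (400x640 bool, what is visible of it) and "xy" ([column, row] in pixels, amid what is visible of it).
- mark_of(thing, camera): "xy" ([column, row] in pixels: a listed point, or the origin of a listed thing).
The state is a dict: "time_s": time; "joints": joint angles; "qd": joint speeds; "joint_efforts": joint torques, N m; "tool_pos": TCP position; "tool_rot": TCP orientation; "ft_force": force on the tool from outside, world axes, zero at the start; "torque": the same for the moment, N m; "opening": opening from 0.0 (shut) to 1.0 (fully open); "gripper_force": force on a finger pad.
Only numpy, scipy, OpenCV 4.12 (cv2) and the standard library are available. Lean on these libraries where they do the work, as an engineer would, in place of code of your own. Each camera call takes 0.05 s, during which the arm holds its last target. There are 200 camera calls.

## Working session

There is one attempt and no reset: what is moved stays moved. The work goes in short steps, Python scripts to look and compute and a tool call to move; the robot and the scene stay as the last step left them, time stands still between calls to the robot, and variables do not carry over. Pictures are saved under pics/ and viewed, at most 10 in all, crops included, and the job is handed in when it is done.

Besides the shell and the picture viewer there is one more tool, called after "Call:" as name(argument=value, ...) on one line, values as JSON. step_arm: Moves the arm, as the interface text tells. Its arguments: {"type":"object","properties":{"series":{"type":"string"}},"required":["series"]}

```bash
mkdir -p pics; ls; cat > h.py <<'E'
from cell import *
import numpy as np, cv2
from scipy.spatial.transform import Rotation as R
def ray(cam,px):
    c=calibration(cam);K=np.array([[c['fx'],0,c['cx']],[0,c['fy'],c['cy']],[0,0,1]])
    M=cv2.Rodrigues(np.array(c['rvec'],float))[0];t=np.array(c['tvec'],float)
    return -M.T@t, M.T@np.linalg.solve(K,[px[0],px[1],1])
def at(cam,px,z):
    o,d=ray(cam,px);return o+d*(z-o[2])/d[2]
def proj(cam,p):
    c=calibration(cam);K=np.array([[c['fx'],0,c['cx']],[0,c['fy'],c['cy']],[0,0,1]])
    return cv2.projectPoints(np.array([p],float),np.array(c['rvec'],float),np.array(c['tvec'],float),K,None)[0].ravel()
E
python3 - <<'E'
from h import *
np.set_printoptions(precision=4,suppress=True)
for c in('scene','top'):
    cv2.imwrite(f'pics/{c}0.png',grab_frame(c)[...,::-1])
    print(c,ray(c,(320,200)))
    for th,z in(('wide_ring_c',.011),('narrow_ring_c',.011),('seat',.046),('lock_rod',.045),('pointer',.015),('mark',.0095),('stand',0),('tube_rack',0),('specimen_jar',0),('timer',0)):
        for r in mark_of(th,c)[:4]:
            print(th,np.round(r['xy'],1),round(r['confidence'],2),at(c,r['xy'],z))
E
```

```text
pics
scene (array([0.8535, 0.5793, 0.725 ]), array([-0.3305, -0.6381, -0.6958]))
wide_ring_c [300.1 143.8] 0.59 [ 0.4561 -0.3244  0.011 ]
wide_ring_c [303.4 137.5] 0.52 [ 0.4328 -0.35    0.011 ]
narrow_ring_c [429.3 306.7] 0.88 [0.4564 0.308  0.011 ]
narrow_ring_c [470.2 251.5] 0.88 [0.279 0.236 0.011]
narrow_ring_c [472.2 245.4] 0.82 [0.2619 0.2241 0.011 ]
narrow_ring_c [428.6 308.8] 0.74 [0.4607 0.3112 0.011 ]
seat [325.1 266.9] 0.72 [0.6141 0.1436 0.046 ]
seat [318.4 212.6] 0.29 [ 0.5543 -0.0061  0.046 ]
lock_rod [318.5 212.7] 0.55 [ 0.5538 -0.0066  0.045 ]
pointer [299.5 220.2] 0.65 [ 0.5943 -0.0305  0.015 ]
mark [298.5 201.9] 0.52 [ 0.5671 -0.0957  0.0095]
stand [320.4 241.6] 0.73 [0.5736 0.043  0.    ]
stand [310.7 352. ] 0.48 [0.7142 0.2776 0.    ]
stand [315.7 215.4] 0.23 [ 0.5447 -0.04    0.    ]
tube_rack [209.8 164.9] 0.63 [ 0.7292 -0.3603  0.    ]
specimen_jar [310.9 355.4] 0.7 [0.7168 0.2838 0.    ]
specimen_jar [318.7 213.1] 0.32 [ 0.5341 -0.0439  0.    ]
timer [249.  299.5] 0.86 [0.7797 0.1159 0.    ]
timer [427.4 309.3] 0.21 [0.4577 0.3069 0.    ]
top (array([0.4067, 
[... 311 characters left out ...]
 [0.4485 0.3017 0.011 ]
narrow_ring_c [259.8 258.1] 0.59 [0.3731 0.2028 0.011 ]
narrow_ring_c [256.3 293.1] 0.59 [0.275  0.2132 0.011 ]
seat [280.1 172.6] 0.88 [0.6131 0.1387 0.046 ]
lock_rod [333.5 189.8] 0.64 [ 0.5609 -0.0115  0.045 ]
pointer [337.7 180. ] 0.47 [ 0.5929 -0.0246  0.015 ]
mark [364.7 184. ] 0.45 [ 0.5803 -0.1027  0.0095]
stand [315.  188.2] 0.6 [0.5723 0.042  0.    ]
stand [230.8 144.3] 0.33 [0.7088 0.2894 0.    ]
tube_rack [449.5 132.3] 0.7 [ 0.7303 -0.3582  0.    ]
specimen_jar [233.4 143.5] 0.75 [0.711  0.2817 0.    ]
specimen_jar [450.7 230.5] 0.17 [ 0.4411 -0.3471  0.    ]
timer [291.3 121.9] 0.59 [0.7727 0.1091 0.    ]
timer [362.  181.3] 0.34 [ 0.5897 -0.0959  0.    ]
```

View pics/scene0.png

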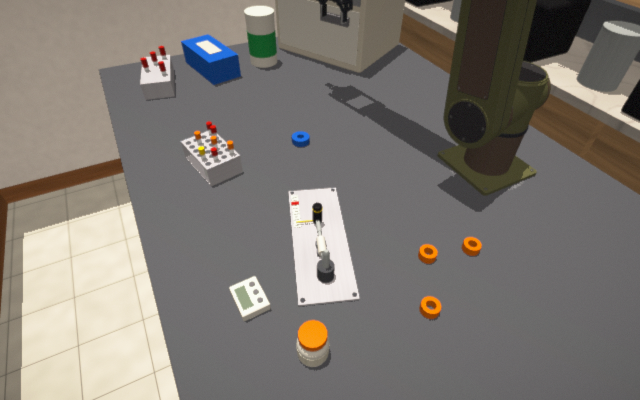

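View pics/top0.png

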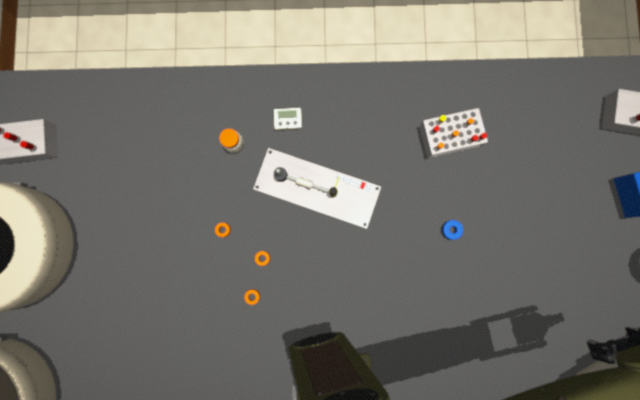

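Top picture: the plate spans about (255–380, 150–228), with the spindle at (280,174), knob at (333,191) and red mark at (362,185). The blue ring is at (453,230) and the blue box on the right is not a ring. Things that could be taken for the orange ring: (222,230), (262,258) and (252,297), plus the jar lid at (230,139). The ring farthest to the robot's left (largest y, leftmost in top) is (222,230), which is (431,307) in scene.

```bash
cat >> h.py <<'E'
from scipy.optimize import least_squares
from scipy.ndimage import binary_fill_holes
def cmask(im,color):
    h=cv2.cvtColor(im,cv2.COLOR_RGB2HSV);H,S,V=h[...,0].astype(int),h[...,1],h[...,2]
    hr={'blue':(100,125),'orange':(7,20),'red':(-1,6)}[color]
    m=(H>=hr[0])&(H<=hr[1])&(S>130)&(V>60)
    if color=='red': m|=(H>174)&(S>130)&(V>60)
    return m
def blob(im,color,px,rad=18):
    n,l,s,c=cv2.connectedComponentsWithStats(cmask(im,color).astype(np.uint8))
    k=min((k for k in range(1,n) if s[k,4]>15),key=lambda k:np.hypot(*(c[k]-px)))
    m=binary_fill_holes(l==k);ys,xs=np.nonzero(m);return np.array([xs.mean(),ys.mean()]),m.sum()
def cyl_centroid(cam,x,y,z0,r,h=.022):
    a=np.linspace(0,2*np.pi,48)
    P=[(x+r*np.cos(t),y+r*np.sin(t),z) for t in a for z in(z0,z0+h)]
    pts=np.array([proj(cam,p) for p in P],np.float32)
    hu=cv2.convexHull(pts);m=cv2.moments(hu);return np.array([m['m10'],m['m01']])/m['m00']
def fitring(cams,pxs,z0,r,x0):
    return least_squares(lambda q:np.concatenate([cyl_centroid(c,*q,z0,r)-p for c,p in zip(cams,pxs)]),x0,diff_step=1e-4)
E
python3 - <<'E'
from h import *
np.set_printoptions(precision=4,suppress=True)
ims={c:grab_frame(c) for c in('scene','top')}
for nm,col,r,g in(('blue','blue',.028,(.443,-.345)),('orange','orange',.021,(.455,.308))):
    px={c:blob(ims[c],col,proj(c,(*g,.011)))  for c in ims}
    for cs in(['scene'],['top'],['scene','top']):
        s=fitring(cs,[px[c][0] for c in cs],0,r,g);print(nm,cs,s.x,'res',s.fun,[px[c] for c in cs])
for c in ims:
    b,a=blob(ims[c],'red',proj(c,(.573,-.098,.0095)));print('mark',c,b,a,at(c,b,.0095))
    hsv=cv2.cvtColor(ims[c],cv2.COLOR_RGB2HSV)
    p=proj(c,(.573,.042,0));
    m=((hsv[...,2]>140)&(hsv[...,1]<60)).astype(np.uint8)
    n,l,s,ce=cv2.connectedComponentsWithStats(m);k=min(range(1,n),key=lambda k:np.hypot(*(ce[k]-p)) if s[k,4]>1000 else 1e9)
    cn=max(cv2.findContours((l==k).astype(np.uint8),cv2.RETR_EXTERNAL,cv2.CHAIN_APPROX_NONE)[0],key=cv2.contourArea)
    w=np.array([at(c,q[0],.008)[:2] for q in cn],np.float32)
    rc=cv2.minAreaRect(w);print('plate',c,rc,s[k])
    # line-fit refine: parametrised rectangle, robust
    def sd(q):
        d=w-q[:2];co,si=np.cos(q[2]),np.sin(q[2]);x=d@[co,si];y=d@[-si,co]
        ax=np.abs(x)-q[3];ay=np.abs(y)-q[4];return np.where((ax>0)&(ay>0),np.hypot(ax,ay),np.maximum(ax,ay))
    f=least_squares(sd,[*rc[0],.0-.27 if 0 else np.arctan2(.6131-.573,1)*0+np.arctan2(-( .613-.573),.0968),.065,.175],loss='soft_l1',f_scale=.002);q=f.x;print(q)
    M=np.array([[np.cos(q[2]),-np.sin(q[2])],[np.sin(q[2]),np.cos(q[2])]])
    print('seat',q[:2]+M@[0,.11],'knob',q[:2]+M@[0,-.05],'mark',M.T@(at(c,b,.0095)[:2]-q[:2]))
crop=ims['scene'][230:330,380:500];cv2.imwrite('pics/crop.png',cv2.resize(crop[...,::-1],None,fx=5,fy=5))
E
```

```text
blue ['scene'] [ 0.4438 -0.3499] res [ 0. -0.] [(array([300.2146, 138.485 ]), np.int64(233))]
blue ['top'] [ 0.4436 -0.3485] res [0. 0.] [(array([452.2831, 229.5   ]), np.int64(332))]Traceback (most recent call last):
  File "<stdin>", line 7, in <module>
  File "h.py", line 31, in fitring
    return least_squares(lambda q:np.concatenate([cyl_centroid(c,*q,z0,r)-p for c,p in zip(cams,pxs)]),x0,diff_step=1e-4)
    return func(*args, **kwargs)
    result = trf(vector_fun.fun, vector_fun.jac, x0, f0, J0, lb, ub, ftol, xtol,
                 gtol, max_nfev, x_scale, loss_function, tr_solver,
                 tr_options.copy(), verbose, callback=callback_wrapped)
    return trf_no_bounds(
        fun, jac, x0, f0, J0, ftol, xtol, gtol, max_nfev, x_scale,
        loss_function, tr_solver, tr_options, verbose, callback=callback)
    J = jac(x)
    self._update_jac()
    ~~~~~~~~~~~~~~~~^^
    self.J = self.jac_wrapped(xp_copy(self.x), f0=self.f)
             ~~~~~~~~~~~~~~~~^^^^^^^^^^^^^^^^^^^^^^^^^^^^
    J, dct = approx_derivative(
             ~~~~~~~~~~~~~~~~~^
        self.fun,
       
[... 609 characters left out ...]
^
    return np.atleast_1d(self.fun(x))
                         ~~~~~~~~^^^
    return self.f(x, *self.args, **self.kwargs)
           ~~~~~~^^^^^^^^^^^^^^^^^^^^^^^^^^^^^^
  File "h.py", line 31, in <lambda>
    return least_squares(lambda q:np.concatenate([cyl_centroid(c,*q,z0,r)-p for c,p in zip(cams,pxs)]),x0,diff_step=1e-4)
                                                  ~~~~~~~~~~~~^^^^^^^^^^^
  File "h.py", line 28, in cyl_centroid
    pts=np.array([proj(cam,p) for p in P],np.float32)
                  ~~~~^^^^^^^
  File "h.py", line 11, in proj
    c=calibration(cam);K=np.array([[c['fx'],0,c['cx']],[0,c['fy'],c['cy']],[0,0,1]])
ValueError: time passes only in moves, steps and waits
```

```bash
sed -i '3a import functools\ncalibration=functools.lru_cache(None)(calibration)' h.py
cat >> h.py <<'E'
def plate(im,c):
    hsv=cv2.cvtColor(im,cv2.COLOR_RGB2HSV);p=proj(c,(.573,.042,0))
    m=((hsv[...,2]>140)&(hsv[...,1]<60)).astype(np.uint8)
    n,l,s,ce=cv2.connectedComponentsWithStats(m);k=min(range(1,n),key=lambda k:np.hypot(*(ce[k]-p)) if s[k,4]>1000 else 1e9)
    cn=max(cv2.findContours((l==k).astype(np.uint8),cv2.RETR_EXTERNAL,cv2.CHAIN_APPROX_NONE)[0],key=cv2.contourArea)
    w=np.array([at(c,q[0],.008)[:2] for q in cn])
    def sd(q):
        d=w-q[:2];co,si=np.cos(q[2]),np.sin(q[2]);ax=np.abs(d@[co,si])-q[3];ay=np.abs(d@[-si,co])-q[4]
        return np.where((ax>0)&(ay>0),np.hypot(ax,ay),np.maximum(ax,ay))
    return least_squares(sd,[.573,.042,-.4,.065,.175],loss='soft_l1',f_scale=.002).x
E
python3 - <<'E'
from h import *
np.set_printoptions(precision=4,suppress=True)
ims={c:grab_frame(c) for c in('scene','top')}
for nm,col,r,g in(('blue','blue',.028,(.443,-.345)),('orange','orange',.021,(.455,.308))):
    px={c:blob(ims[c],col,proj(c,(*g,.011)))  for c in ims}
    for cs in(['scene'],['top'],['scene','top']):
        s=fitring(cs,[px[c][0] for c in cs],0,r,g);print(nm,cs,s.x,'res',s.fun,[px[c] for c in cs])
for c in ims:
    b,a=blob(ims[c],'red',proj(c,(.573,-.098,.0095)));print('mark',c,b,a,at(c,b,.0095))
    q=plate(ims[c],c);print('plate',q)
    M=np.array([[np.cos(q[2]),-np.sin(q[2])],[np.sin(q[2]),np.cos(q[2])]])
    print('seat',q[:2]+M@[0,.11],'knob',q[:2]+M@[0,-.05],'mark in stand',M.T@(at(c,b,.0095)[:2]-q[:2]))
a=ims['scene'][230:330,380:500];b=ims['scene'][180:310,280:365]
cv2.imwrite('pics/crop.png',cv2.hconcat([cv2.resize(a[...,::-1],(400,500)),cv2.resize(b[...,::-1],(400,500))]))
print(state())
E
```

```text
blue ['scene'] [ 0.4438 -0.3499] res [ 0. -0.] [(array([300.2146, 138.485 ]), np.int64(233))]
blue ['top'] [ 0.4436 -0.3486] res [ 0. -0.] [(array([452.3183, 229.4835]), np.int64(333))]
blue ['scene', 'top'] [ 0.4438 -0.3489] res [ 0.1255  0.1617  0.1237 -0.0717] [(array([300.2146, 138.485 ]), np.int64(233)), (array([452.3183, 229.4835]), np.int64(333))]
orange ['scene'] [0.4556 0.3089] res [0. 0.] [(array([429.9421, 306.995 ]), np.int64(397))]
orange ['top'] [0.4572 0.3108] res [0. 0.] [(array([222.151 , 229.3542]), np.int64(192))]
orange ['scene', 'top'] [0.4563 0.3096] res [-0.051   0.4088  0.4146  0.2896] [(array([429.9421, 306.995 ]), np.int64(397)), (array([222.151 , 229.3542]), np.int64(192))]
mark scene [294.7368 202.8947] 19 [ 0.5774 -0.0968  0.0095]
plate [ 0.5732  0.0366 -0.3541  0.0646  0.1749]
seat [0.6113 0.1397] knob [ 0.5558 -0.0103] mark in stand [ 0.0502 -0.1236]
mark top [436.0385 128.6538] 26 [ 0.7397 -0.3167  0.0095]
plate [ 0.5735  0.0368 -0.3557  0.0653  0.1753]
seat [0.6118 0.1399] knob [ 0.5561 -0.0101] mark in stand [ 0.279  -0.2735]
{'time_s': 1.3, 'joints': array([-1.3616,  0.1238,  1.6503,  0.    ,  1.3675, -0.0826]), 'qd': array([ 0.001 ,  0.0001, -0.0005,  0.0001, -0.0027, -0.0014]), 'joint_efforts': array([  0.0002, -42.3595, -36.5747,  -0.0001,   0.0007,  -0.    ]), 'tool_pos': array([ 0.187 , -0.6225,  0.2533]), 'tool_rot': array([ 0.9894,  0.1454,  0.    , -0.    ]), 'ft_force': array([0.0122, 0.0041, 0.8567]), 'torque': array([-0.0083,  0.0089,  0.024 ]), 'gripper_force': 0.0, 'opening': 1.0001661923016054}
```

View pics/crop.png

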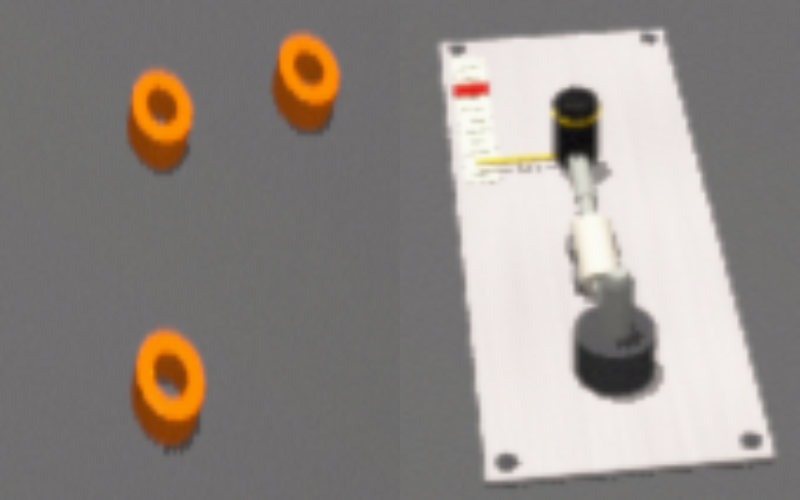

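The crop shows three orange rings; the lowest at scene (430,307) is the chosen one. The red mark is at scene (295,203) and the pointer at rest is level with the low end of the scale. I'll line the tool up with the stand axes (tool x = stand +x, tool y = stand −y), which suits every grasp.

```bash
cat >> h.py <<'E'
YAW=-.355
def rel(target,yaw=YAW):
    s=state();T=R.from_quat(s['tool_rot']);d=T.inv().apply(np.array(target)-s['tool_pos'])
    G=R.from_matrix(np.array([[np.cos(yaw),np.sin(yaw),0],[np.sin(yaw),-np.cos(yaw),0],[0,0,-1]]))
    print('t',round(s['time_s'],2),'pos',s['tool_pos'].round(4),'f',s['ft_force'].round(2),'op',round(s['opening'],3),'grip',round(s['gripper_force'],1),'\n  shift',d.round(4),'turn',np.degrees((T.inv()*G).as_rotvec()).round(2))
def st(x,y,z): # stand frame -> world
    M=np.array([[np.cos(YAW),-np.sin(YAW)],[np.sin(YAW),np.cos(YAW)]]);return [*(np.array([.5734,.0367])+M@[x,y]),z]
E
python3 -c "
from h import *
rel((.4437,-.349,.13))"
```

```text
t 1.3 pos [ 0.187  -0.6225  0.2533] f [0.01 0.   0.86] op 1.0 grip 0.0 
  shift [ 0.3246 -0.1881  0.1233] turn [-0.   -0.   37.06]
```

Call:
step_arm(series="0.325 -0.188 0.123 0 0 37.1 1;0.325 -0.188 0.123 0 0 37.1 1;0.325 -0.188 0.123 0 0 37.1 1;0.325 -0.188 0.123 0 0 37.1 1;0.325 -0.188 0.123 0 0 37.1 1")

```text
time_s: 1.8
tool_pos: [0.3495, -0.4494, 0.1758]
tool_rot: [0.984, -0.179, 0.0, 0.0]
ft_force: [-0.5, -0.3, 0.7]
opening: 1.004
gripper_force: 0.0
```

```bash
python3 -c "
from h import *
rel((.4437,-.349,.06))"
```

```text
t 1.8 pos [ 0.3495 -0.4494  0.1758] f [-0.5  -0.34  0.71] op 1.004 grip 0.0 
  shift [ 0.0527 -0.1272  0.1158] turn [ 0.03 -0.04 -0.28]
```

Call:
step_arm(series="0.053 -0.127 0.095 0 0 0 1;0.053 -0.127 0.095 0 0 0 1;0.053 -0.127 0.095 0 0 0 1;0.053 -0.127 0.095 0 0 0 1;0.053 -0.127 0.095 0 0 0 1")

```text
time_s: 2.3
tool_pos: [0.4424, -0.348, 0.0791]
tool_rot: [0.985, -0.175, -0.002, -0.001]
ft_force: [0.0, -0.7, -0.1]
opening: 1.005
gripper_force: 0.0
```

```bash
python3 -c "
from h import *
rel((.4437,-.349,.025))"
```

```text
t 2.3 pos [ 0.4424 -0.348   0.0791] f [ 0.02 -0.67 -0.06] op 1.005 grip 0.0 
  shift [0.0017 0.0006 0.0541] turn [-0.08  0.21  0.14]
```

Call:
step_arm(series="0.0015 0.0005 0.03 0 0 0 1;0.0015 0.0005 0.054 0 0 0 1;0.0015 0.0005 0.054 0 0 0 1;0.0015 0.0005 0.054 0 0 0 1;0.0015 0.0005 0.054 0 0 0 1")

```text
time_s: 2.8
tool_pos: [0.4445, -0.353, 0.0294]
tool_rot: [0.984, -0.177, 0.002, 0.001]
ft_force: [-0.1, -0.6, 0.3]
opening: 1.001
gripper_force: 0.0
```

```bash
python3 -c "
from h import *
rel((.4437,-.349,.025))"
```

```text
t 2.8 pos [ 0.4445 -0.353   0.0294] f [-0.15 -0.65  0.28] op 1.001 grip 0.0 
  shift [-0.0021 -0.0035  0.0044] turn [ 0.1 -0.2 -0.1]
```

Call:
step_arm(series="-0.002 -0.0035 0.003 0 0 0 1;-0.002 -0.0035 0.003 0 0 0 1;-0.002 -0.0035 0.003 0 0 0 1;-0.002 -0.0035 0.003 0 0 0 1")

```text
time_s: 3.2
tool_pos: [0.4432, -0.3472, 0.0244]
tool_rot: [0.984, -0.177, 0.0, 0.0]
ft_force: [1.2, -0.4, -0.1]
opening: 1.0
gripper_force: 0.0
```

```bash
python3 -c "
from h import *
rel((.4437,-.349,.025))"
```

```text
t 3.2 pos [ 0.4432 -0.3472  0.0244] f [ 1.19 -0.37 -0.15] op 1.0 grip 0.0 
  shift [ 0.0011  0.0015 -0.0006] turn [ 0.01 -0.03 -0.03]
```

Call:
step_arm(series="0.001 0.0015 0 0 0 0 1;0.001 0.0015 0 0 0 0 0;0.001 0.0015 0 0 0 0 0;0.001 0.0015 0 0 0 0 0;0.001 0.0015 0 0 0 0 0")

```text
time_s: 3.7
tool_pos: [0.444, -0.3494, 0.0248]
tool_rot: [0.984, -0.177, 0.001, 0.0]
ft_force: [-0.6, -0.2, 4.0]
opening: 0.635
gripper_force: 63.4
```

Call:
step_arm(series="0 0 0 0 0 0 0;0 0 0 0 0 0 0;0 0 0 0 0 0 0;0 0 -0.05 0 0 0 0;0 0 -0.1 0 0 0 0")

```text
time_s: 4.2
tool_pos: [0.4416, -0.3472, 0.1219]
tool_rot: [0.984, -0.177, -0.003, -0.002]
ft_force: [2.0, -1.5, -0.5]
opening: 0.634
gripper_force: 63.8
```

```bash
python3 -c "
from h import *
rel(st(0,.11,.13))"
```

```text
t 4.2 pos [ 0.4416 -0.3472  0.1219] f [ 2.04 -1.48 -0.45] op 0.634 grip 63.8 
  shift [-0.0103 -0.5158 -0.0066] turn [-0.15  0.38 -0.04]
```

Call:
step_arm(series="-0.01 -0.05 -0.03 0 0 0 0;-0.01 -0.1 -0.03 0 0 0 0;-0.01 -0.15 -0.03 0 0 0 0;-0.01 -0.2 -0.03 0 0 0 0;-0.01 -0.25 -0.03 0 0 0 0")

```text
time_s: 4.7
tool_pos: [0.5181, -0.1165, 0.1534]
tool_rot: [0.984, -0.177, -0.0, 0.0]
ft_force: [1.5, -1.4, -0.8]
opening: 0.638
gripper_force: 63.8
```

Call:
step_arm(series="0 -0.05 0 0 0 0 0;0 -0.1 0 0 0 0 0;0 -0.15 0 0 0 0 0;0 -0.2 0 0 0 0 0;0 -0.25 0 0 0 0 0")

```text
time_s: 5.2
tool_pos: [0.6051, 0.1179, 0.1529]
tool_rot: [0.984, -0.177, -0.001, 0.0]
ft_force: [0.2, -0.5, 0.0]
opening: 0.63
gripper_force: 63.8
```

```bash
python3 -c "
from h import *
rel(st(0,.11,.15))"
```

```text
t 5.2 pos [0.6051 0.1179 0.1529] f [ 0.17 -0.5   0.01] op 0.63 grip 63.8 
  shift [-0.0015 -0.0229  0.0029] turn [ 0.05  0.07 -0.02]
```

Call:
step_arm(series="-0.0015 -0.022 0 0 0 0 0;-0.0015 -0.022 0 0 0 0 0;-0.0015 -0.022 0 0 0 0 0;-0.0015 -0.022 0 0 0 0 0;-0.0015 -0.022 0 0 0 0 0")

```text
time_s: 5.7
tool_pos: [0.6113, 0.1357, 0.1538]
tool_rot: [0.984, -0.178, -0.0, 0.0]
ft_force: [-0.3, -0.3, -0.7]
opening: 0.635
gripper_force: 63.8
```

```bash
python3 -c "
from h import *
rel(st(0,.11,.15))
im=grab_frame('scene');im2=grab_frame('top')
p=proj('scene',state()['tool_pos']);x,y=map(int,p)
a=im[y-80:y+80,x-80:x+80];q=proj('top',state()['tool_pos']);u,v=map(int,q);b=im2[v-80:v+80,u-80:u+80]
cv2.imwrite('pics/b1.png',cv2.resize(cv2.hconcat([a,b])[...,::-1],(800,400)))
for c,i in(('scene',im),('top',im2)): print(blob(i,'blue',proj(c,state()['tool_pos'])))
print(p,q)
"
```

```text
t 5.7 pos [0.6113 0.1357 0.1538] f [-0.29 -0.28 -0.67] op 0.635 grip 63.8 
  shift [-0.0012 -0.004   0.0038] turn [ 0.03  0.02 -0.14]
(array([316.73684211, 234.95321637]), np.int64(171))
(array([277.06, 174.18]), np.int64(50))
[325.28577507 230.30375095] [276.57478556 166.37584972]
```

View pics/b1.png

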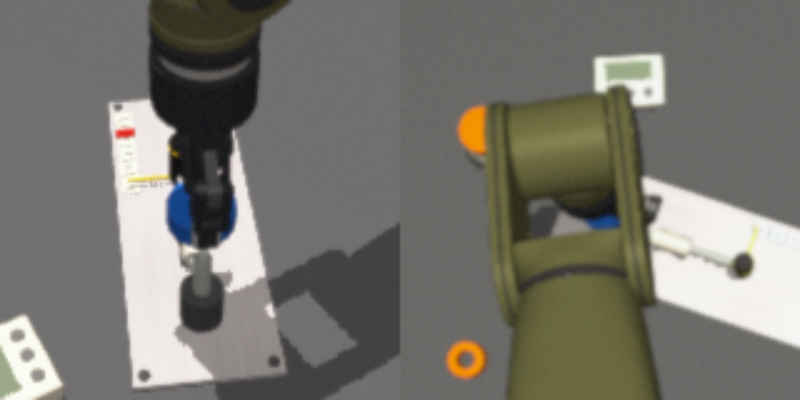

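Left crop: the blue ring is held level, about centred under the fingers, with the spindle below it at crop (202,265). Top view is covered by the arm. I'll check the ring's image extents against a model once aligned.

Call:
step_arm(series="-0.001 -0.004 0.004 0 0 0 0;-0.001 -0.004 0.004 0 0 0 0;-0.001 -0.004 0.004 0 0 0 0;-0.001 -0.004 0.004 0 0 0 0")

```text
time_s: 6.2
tool_pos: [0.6121, 0.1411, 0.15]
tool_rot: [0.984, -0.177, -0.0, 0.0]
ft_force: [0.6, -0.3, -0.6]
opening: 0.634
gripper_force: 63.8
```

```bash
cat >> h.py <<'E'
def ext(color,r,zoff):
    im=grab_frame('scene');s=state();p=s['tool_pos']
    n,l,ss,c=cv2.connectedComponentsWithStats(cmask(im,color).astype(np.uint8))
    pp=proj('scene',p+[0,0,zoff])
    m=np.zeros(l.shape,bool)
    for k in range(1,n):
        if np.hypot(*(c[k]-pp))<32 and ss[k,4]>5: m|=l==k
    ys,xs=np.nonzero(m);a=np.linspace(0,6.28,60)
    P=np.array([proj('scene',(p[0]+r*np.cos(t),p[1]+r*np.sin(t),p[2]+zoff+z)) for t in a for z in(-.011,.011)])
    print('seen',xs.min()-.5,xs.max()+.5,ys.min()-.5,ys.max()+.5,'model',P.min(0).round(1),P.max(0).round(1),'mm/px',1000*np.linalg.norm(p-ray('scene',(0,0))[0])/calibration('scene')['fx'])
E
python3 -c "
from h import *
rel(st(0,.11,.15))
ext('blue',.028,-.014)"
```

```text
t 6.2 pos [0.6121 0.1411 0.15  ] f [ 0.62 -0.31 -0.63] op 0.634 grip 63.8 
  shift [-0.0001  0.0013  0.    ] turn [ 0.    0.   -0.04]
seen 312.5 339.5 226.5 250.5 model [311.8 224. ] [340.5 253. ] mm/px 1.951237251050021
```

Call:
step_arm(series="0 0.001 0.015 0 0 0 0;0 0.001 0.03 0 0 0 0;0 0.001 0.038 0 0 0 0;0 0.001 0.038 0 0 0 0;0 0.001 0.038 0 0 0 0")

```text
time_s: 6.75
tool_pos: [0.6116, 0.1401, 0.1113]
tool_rot: [0.984, -0.177, -0.001, 0.0]
ft_force: [-0.7, -1.0, -0.6]
opening: 0.631
gripper_force: 63.8
```

```bash
python3 -c "
from h import *
rel(st(0,.11,.071))"
```

```text
t 6.75 pos [0.6116 0.1401 0.1113] f [-0.66 -1.01 -0.6 ] op 0.631 grip 63.8 
  shift [0.0002 0.0002 0.0403] turn [ 0.03  0.06 -0.04]
```

Threaded onto the taper with no force. Going on down.

Call:
step_arm(series="0 0 0.01 0 0 0 0;0 0 0.02 0 0 0 0;0 0 0.03 0 0 0 0;0 0 0.038 0 0 0 0;0 0 0.038 0 0 0 0")

```text
time_s: 7.25
tool_pos: [0.6105, 0.1399, 0.0718]
tool_rot: [0.984, -0.177, -0.002, 0.001]
ft_force: [-0.6, 0.3, -1.2]
opening: 0.632
gripper_force: 63.8
```

```bash
python3 -c "
from h import *
rel(st(0,.11,.071))"
```

```text
t 7.25 pos [0.6105 0.1399 0.0718] f [-0.6   0.34 -1.2 ] op 0.632 grip 63.8 
  shift [ 0.0011 -0.0003  0.0008] turn [ 0.1   0.18 -0.04]
```

Call:
step_arm(series="0.001 0 0.0005 0 0 0 0;0.001 0 0.0005 0 0 0 1;0.001 0 0.0005 0 0 0 1;0.001 0 0.0005 0 0 0 1;0.001 0 0.0005 0 0 0 1")

```text
time_s: 7.75
tool_pos: [0.613, 0.1399, 0.0741]
tool_rot: [0.984, -0.177, 0.0, -0.0]
ft_force: [0.6, 0.6, 0.7]
opening: 0.998
gripper_force: 0.0
```

Call:
step_arm(series="0 0 0 0 0 0 1;0 0 -0.03 0 0 0 1;0 0 -0.07 0 0 0 1;0 0 -0.11 0 0 0 1;0 0 -0.11 0 0 0 1")

```text
time_s: 8.25
tool_pos: [0.6166, 0.1404, 0.1918]
tool_rot: [0.984, -0.177, 0.006, -0.002]
ft_force: [0.2, 0.9, 1.0]
opening: 1.0
gripper_force: 0.0
```

```bash
python3 -c "
from h import *
rel((.4563,.3096,.15))"
```

```text
t 8.25 pos [0.6166 0.1404 0.1918] f [0.25 0.92 1.04] op 1.0 grip 0.0 
  shift [-0.2097 -0.1025  0.04  ] turn [-0.36 -0.67 -0.04]
```

Call:
step_arm(series="-0.045 -0.022 0.01 0 0 0 1;-0.09 -0.044 0.02 0 0 0 1;-0.135 -0.066 0.03 0 0 0 1;-0.175 -0.086 0.04 0 0 0 1;-0.205 -0.1 0.05 0 0 0 1")

```text
time_s: 8.75
tool_pos: [0.453, 0.3064, 0.1326]
tool_rot: [0.984, -0.176, -0.0, 0.0]
ft_force: [0.6, 0.2, 0.1]
opening: 1.004
gripper_force: 0.0
```

Call:
step_arm(series="0 0 0 0 0 0 1;0 0 0.03 0 0 0 1;0 0 0.05 0 0 0 1;0 0 0.05 0 0 0 1;0 0 0.05 0 0 0 1")

```text
time_s: 9.25
tool_pos: [0.4559, 0.3045, 0.0836]
tool_rot: [0.984, -0.177, -0.0, 0.0]
ft_force: [0.4, -0.2, 0.2]
opening: 0.999
gripper_force: 0.0
```

```bash
python3 -c "
from h import *
rel((.4563,.3096,.06))
ims={c:grab_frame(c) for c in('scene','top')}
cv2.imwrite('pics/c1.png',cv2.resize(ims['scene'][170:340,260:480][...,::-1],(770,595)))
for col,r,g,z in(('blue',.028,(.6115,.1398),.046),('orange',.021,(.455,.308),0)):
    px=[blob(ims[c],col,proj(c,(*g,.011+z))) for c in ims]
    print(px)
    for k,c in enumerate(ims): print(col,c,fitring([c],[px[k][0]],z,r,g).x)
c='scene';b=blob(ims[c],'red',(295,203));print(b,at(c,b[0],.0095))
"
```

```text
t 9.25 pos [0.4559 0.3045 0.0836] f [ 0.36 -0.2   0.18] op 0.999 grip 0.0 
  shift [-0.0014 -0.005   0.0236] turn [ 0.02  0.01 -0.08]
[(array([324.5704698 , 263.46756152]), np.int64(447)), (array([279.17832168, 171.94755245]), np.int64(286))]
blue scene [0.61470248 0.14197373]
blue top [0.61293317 0.13993192]
[(array([429.45212766, 307.13829787]), np.int64(376)), (array([224.55555556, 224.2962963 ]), np.int64(27))]
orange scene [0.45675549 0.30873698]
orange top [0.47158652 0.30397434]
(array([294.73684211, 202.89473684]), np.int64(19)) [ 0.57740922 -0.09675938  0.0095    ]
```

View pics/c1.png

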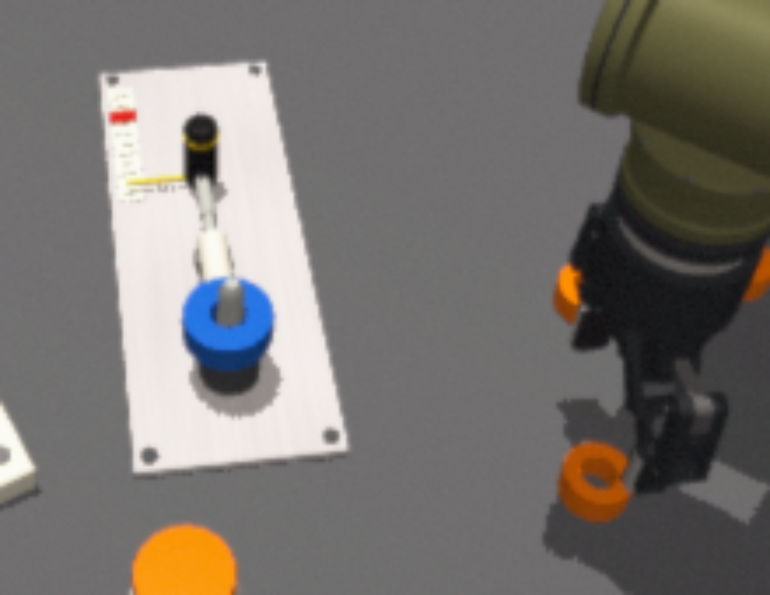

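The blue ring sits flat on the hub around the spindle (crop (228,325)). The chosen orange ring at crop (595,482) is below the open fingers. Descending on it.

Call:
step_arm(series="-0.0015 -0.005 0.02 0 0 0 1;-0.0015 -0.005 0.04 0 0 0 1;-0.0015 -0.005 0.056 0 0 0 1;-0.0015 -0.005 0.056 0 0 0 1;-0.0015 -0.005 0.056 0 0 0 1")

```text
time_s: 9.85
tool_pos: [0.4561, 0.3102, 0.028]
tool_rot: [0.984, -0.177, 0.0, -0.0]
ft_force: [0.9, -0.1, 0.7]
opening: 0.998
gripper_force: 0.0
```

```bash
python3 -c "
from h import *
rel((.4563,.3096,.027))"
```

```text
t 9.85 pos [0.4561 0.3102 0.028 ] f [ 0.92 -0.08  0.69] op 0.998 grip 0.0 
  shift [0.0004 0.0005 0.001 ] turn [-0.02 -0.02 -0.05]
```

Call:
step_arm(series="0 0 0.001 0 0 0 0;0 0 0.001 0 0 0 0;0 0 0.001 0 0 0 0;0 0 0.001 0 0 0 0;0 0 0.001 0 0 0 0")

```text
time_s: 10.35
tool_pos: [0.4566, 0.3107, 0.0278]
tool_rot: [0.984, -0.177, 0.001, -0.001]
ft_force: [0.5, -0.0, 4.9]
opening: 0.458
gripper_force: 60.9
```

Call:
step_arm(series="0 0 0 0 0 0 0;0 0 0 0 0 0 0;0 0 0 0 0 0 0;0 0 0 0 0 0 0")

```text
time_s: 10.75
tool_pos: [0.4566, 0.3107, 0.0278]
tool_rot: [0.984, -0.177, 0.001, -0.001]
ft_force: [-0.2, 0.7, 5.7]
opening: 0.459
gripper_force: 61.0
```

Call:
step_arm(series="0 0 -0.05 0 0 0 0;0 0 -0.1 0 0 0 0;0 0 -0.13 0 0 0 0;0 0 -0.13 0 0 0 0;0 0 -0.13 0 0 0 0")

```text
time_s: 11.25
tool_pos: [0.4556, 0.3101, 0.1566]
tool_rot: [0.984, -0.177, 0.0, -0.0]
ft_force: [-0.2, 0.5, -1.1]
opening: 0.458
gripper_force: 61.0
```

```bash
python3 -c "
from h import *
rel(st(0,.11,.155))"
```

```text
t 11.25 pos [0.4556 0.3101 0.1566] f [-0.21  0.53 -1.09] op 0.458 grip 61.0 
  shift [0.2056 0.1053 0.0016] turn [-0.02 -0.02 -0.04]
```

Call:
step_arm(series="0.04 0.021 0 0 0 0 0;0.08 0.042 0 0 0 0 0;0.12 0.063 0 0 0 0 0;0.16 0.084 0 0 0 0 0;0.2055 0.105 0 0 0 0 0")

```text
time_s: 11.75
tool_pos: [0.6105, 0.1387, 0.1528]
tool_rot: [0.984, -0.177, -0.003, 0.001]
ft_force: [-0.4, 0.1, -0.8]
opening: 0.457
gripper_force: 61.0
```

Call:
step_arm(series="0 0 0 0 0 0 0;0 0 0 0 0 0 0;0 0 0 0 0 0 0")

```text
time_s: 12.05
tool_pos: [0.61, 0.1406, 0.1541]
tool_rot: [0.984, -0.177, -0.002, 0.001]
ft_force: [0.5, 0.0, -1.3]
opening: 0.462
gripper_force: 61.0
```

```bash
python3 -c "
from h import *
rel(st(0,.11,.155))"
```

```text
t 12.05 pos [0.61   0.1406 0.1541] f [ 0.49  0.03 -1.3 ] op 0.462 grip 61.0 
  shift [ 0.0018  0.0001 -0.0009] turn [ 0.1   0.23 -0.02]
```

Call:
step_arm(series="0.001 0 0 0 0 0 0;0.001 0 0 0 0 0 0;0.001 0 0 0 0 0 0")

```text
time_s: 12.35
tool_pos: [0.6122, 0.1407, 0.1566]
tool_rot: [0.984, -0.176, 0.0, -0.0]
ft_force: [-0.3, -0.5, -0.5]
opening: 0.457
gripper_force: 61.0
```

```bash
python3 -c "
from h import *
rel(st(0,.11,.0965))
ext('orange',.021,-.0168)"
```

```text
t 12.35 pos [0.6122 0.1407 0.1566] f [-0.3  -0.52 -0.5 ] op 0.457 grip 61.0 
  shift [-0.0003  0.001   0.0601] turn [-0.   -0.01  0.03]
seen 315.5 322.5 226.5 246.5 model [315.2 225.1] [336.8 248.7] mm/px 1.939164895366867
```

Call:
step_arm(series="0 0.001 0.01 0 0 0 0;0 0.001 0.02 0 0 0 0;0 0.001 0.03 0 0 0 0;0 0.001 0.035 0 0 0 0;0 0.001 0.035 0 0 0 0")

```text
time_s: 12.9
tool_pos: [0.6114, 0.1387, 0.1196]
tool_rot: [0.984, -0.177, -0.001, 0.0]
ft_force: [0.7, -0.2, 0.4]
opening: 0.462
gripper_force: 61.0
```

```bash
python3 -c "
from h import *
rel(st(0,.11,.0965))"
```

```text
t 12.9 pos [0.6114 0.1387 0.1196] f [ 0.68 -0.21  0.38] op 0.462 grip 61.0 
  shift [-0.0001 -0.0012  0.0231] turn [ 0.08  0.16 -0.05]
```

Call:
step_arm(series="0 -0.001 0.008 0 0 0 0;0 -0.001 0.016 0 0 0 0;0 -0.001 0.021 0 0 0 0;0 -0.001 0.021 0 0 0 0;0 -0.001 0.021 0 0 0 0")

```text
time_s: 13.4
tool_pos: [0.6126, 0.1399, 0.1004]
tool_rot: [0.984, -0.177, -0.0, 0.0]
ft_force: [0.2, -0.2, -0.9]
opening: 0.46
gripper_force: 61.0
```

```bash
python3 -c "
from h import *
rel(st(0,.11,.0962))"
```

```text
t 13.4 pos [0.6126 0.1399 0.1004] f [ 0.18 -0.17 -0.89] op 0.46 grip 61.0 
  shift [-0.0009  0.0004  0.0042] turn [ 0.01  0.01 -0.04]
```

Call:
step_arm(series="-0.001 0 0.003 0 0 0 0;-0.001 0 0.003 0 0 0 0;-0.001 0 0.003 0 0 0 0;-0.001 0 0.003 0 0 0 1;-0.001 0 0.003 0 0 0 1")

```text
time_s: 13.9
tool_pos: [0.612, 0.1403, 0.098]
tool_rot: [0.984, -0.177, 0.0, -0.0]
ft_force: [-0.4, 0.8, 0.2]
opening: 0.78
gripper_force: 0.0
```

Call:
step_arm(series="0 0 0 0 0 0 1;0 0 0 0 0 0 1;0 0 0 0 0 0 1;0 0 -0.04 0 0 0 1;0 0 -0.08 0 0 0 1")

```text
time_s: 14.4
tool_pos: [0.6104, 0.14, 0.1764]
tool_rot: [0.984, -0.177, -0.002, 0.001]
ft_force: [0.7, -0.0, 0.1]
opening: 0.999
gripper_force: 0.0
```

```bash
python3 -c "
from h import *
rel(st(0,-.05,.16))"
```

```text
t 14.4 pos [0.6104 0.14   0.1764] f [ 0.74 -0.02  0.07] op 0.999 grip 0.0 
  shift [0.0014 0.1597 0.0167] turn [ 0.12  0.23 -0.04]
```

Call:
step_arm(series="0.001 0.04 0 0 0 0 1;0.001 0.08 0 0 0 0 1;0.001 0.12 0.01 0 0 0 1;0.001 0.16 0.02 0 0 0 1;0.001 0.16 0.03 0 0 0 1")

```text
time_s: 14.9
tool_pos: [0.5557, -0.0134, 0.1473]
tool_rot: [0.984, -0.179, 0.0, 0.001]
ft_force: [-0.0, -0.1, -0.7]
opening: 1.0
gripper_force: 0.0
```

Call:
step_arm(series="0 0 0 0 0 0 1;0 0 0 0 0 0 1;0 0 0 0 0 0 1")

```text
time_s: 15.2
tool_pos: [0.5577, -0.0092, 0.1483]
tool_rot: [0.984, -0.176, 0.001, -0.0]
ft_force: [0.1, -0.4, -0.4]
opening: 1.001
gripper_force: 0.0
```

```bash
python3 -c "
from h import *
rel(st(0,-.05,.055))
im=grab_frame('scene')
cv2.imwrite('pics/d1.png',cv2.resize(im[150:320,230:420][...,::-1],(665,595)))
px=blob(im,'orange',proj('scene',(.6115,.1398,.079)))
print(px,fitring(['scene'],[px[0]],.068,.021,(.6115,.1398)).x)
"
```

```text
t 15.2 pos [ 0.5577 -0.0092  0.1483] f [ 0.07 -0.45 -0.36] op 1.001 grip 0.0 
  shift [-0.0014  0.0016  0.0933] turn [-0.03 -0.07  0.04]
(array([325.39589443, 254.92375367]), np.int64(341)) [0.61104574 0.13794193]
```

View pics/d1.png

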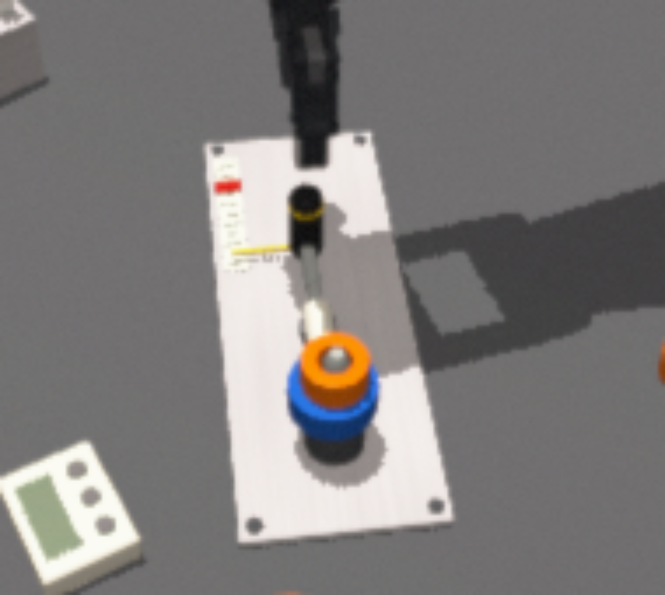

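Both rings are home: orange flat on blue, with the spindle tip showing through at crop (337,355). Now the knob at crop (305,215).

Call:
step_arm(series="-0.0015 0.0015 0.04 0 0 0 1;-0.0015 0.0015 0.07 0 0 0 1;-0.0015 0.0015 0.092 0 0 0 1;-0.0015 0.0015 0.092 0 0 0 1;-0.0015 0.0015 0.092 0 0 0 1")

```text
time_s: 15.75
tool_pos: [0.5555, -0.0105, 0.0561]
tool_rot: [0.984, -0.176, 0.0, -0.0]
ft_force: [0.4, -0.1, -0.1]
opening: 1.001
gripper_force: 0.0
```

```bash
python3 -c "
from h import *
rel(st(0,-.05,.056))"
```

```text
t 15.75 pos [ 0.5555 -0.0105  0.0561] f [ 0.38 -0.06 -0.13] op 1.001 grip 0.0 
  shift [ 0.0003 -0.0004  0.0001] turn [-0.01 -0.01  0.01]
```

Call:
step_arm(series="0 0 0 0 0 0 0;0 0 0 0 0 0 0;0 0 0 0 0 0 0;0 0 0 0 0 0 0;0 0 0 0 0 0 0")

```text
time_s: 16.25
tool_pos: [0.5557, -0.0106, 0.0566]
tool_rot: [0.984, -0.177, 0.001, -0.001]
ft_force: [-0.8, 2.7, 4.7]
opening: 0.262
gripper_force: 58.8
```

Call:
step_arm(series="0 0 0 0 0 0 0;0 0 0 0 0 0 0;0 0 0 0 0 0 0;0 0 0 0 0 0 0;0 0 0 0 0 0 0")

```text
time_s: 16.75
tool_pos: [0.5557, -0.0106, 0.0566]
tool_rot: [0.984, -0.177, 0.001, -0.0]
ft_force: [-1.4, 2.4, 6.6]
opening: 0.269
gripper_force: 59.0
```

```bash
python3 -c "
from h import *
rel(st(0,-.05,.056))"
```

```text
t 16.75 pos [ 0.5557 -0.0106  0.0566] f [-1.36  2.43  6.58] op 0.269 grip 59.0 
  shift [ 0.0002 -0.0005  0.0006] turn [-0.07 -0.06 -0.05]
```

Gripped. Pull slowly along tool +y.

Call:
step_arm(series="0 0.01 0 0 0 0 0;0 0.02 0 0 0 0 0;0 0.03 0 0 0 0 0;0 0.04 0 0 0 0 0;0 0.05 0 0 0 0 0")

```text
time_s: 17.25
tool_pos: [0.5385, -0.0569, 0.0566]
tool_rot: [0.984, -0.177, 0.001, -0.002]
ft_force: [1.7, 9.1, 4.5]
opening: 0.265
gripper_force: 59.1
```

Call:
step_arm(series="0 0.01 0 0 0 0 0;0 0.018 0 0 0 0 0;0 0.02 0 0 0 0 0;0 0.02 0 0 0 0 0;0 0.02 0 0 0 0 0")

```text
time_s: 17.75
tool_pos: [0.5317, -0.0752, 0.0566]
tool_rot: [0.984, -0.177, 0.001, -0.002]
ft_force: [1.0, 9.0, 4.9]
opening: 0.264
gripper_force: 59.2
```

```bash
python3 -c "
from h import *
rel(st(0,-.1236,.056))
im=grab_frame('scene');t=grab_frame('top')
cv2.imwrite('pics/e1.png',cv2.resize(cv2.hconcat([im[170:250,270:340],t[140:220,320:390]])[...,::-1],(770,440),interpolation=cv2.INTER_CUBIC))
for c in('scene','top'):
  for th,z in(('pointer',.015),('mark',.0095)):
    for r in mark_of(th,c)[:2]:
      w=at(c,r['xy'],z)[:2]-[.5734,.0367];print(c,th,r['xy'],round(r['confidence'],2),'stand xy',(w@[np.cos(YAW),np.sin(YAW)]).round(4),(w@[-np.sin(YAW),np.cos(YAW)]).round(4))
"
```

```text
t 17.75 pos [ 0.5317 -0.0752  0.0566] f [0.99 8.97 4.88] op 0.264 grip 59.2 
  shift [0.0002 0.0042 0.0006] turn [-0.2  -0.07 -0.08]
scene pointer [312.8, 352.4] 0.59 stand xy 0.045 0.2829
scene pointer [296.7, 198.8] 0.56 stand xy 0.0442 -0.1328
scene mark [210.9, 164.0] 0.5 stand xy 0.2785 -0.3098
scene mark [298.4, 203.0] 0.36 stand xy 0.0407 -0.1223
```

View pics/e1.png

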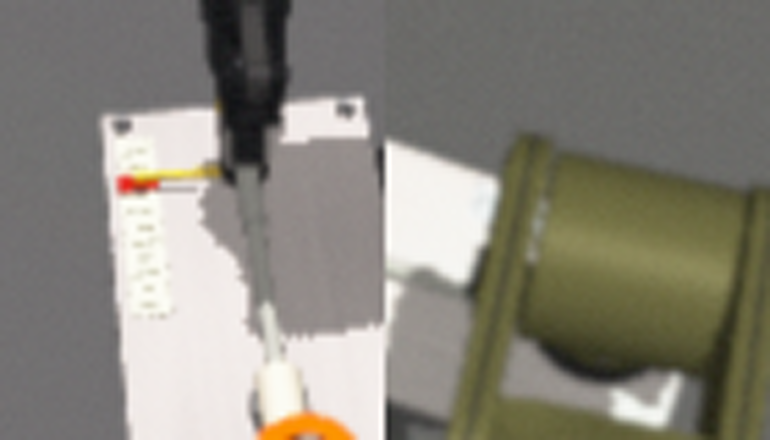

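The pointer crosses the far edge of the red mark in the picture; being 5.5 mm higher, it's displaced by parallax. Measuring properly.

```bash
python3 -c "
from h import *
def S(w): w=w[:2]-np.array([.5734,.0367]);return np.array([w@[np.cos(YAW),np.sin(YAW)],w@[-np.sin(YAW),np.cos(YAW)]]).round(4)
def ctr(im,c,g,dbg=0):
    i=im.astype(float);w=np.clip(i[...,0]-np.maximum(i[...,1],i[...,2])-25,0,None)
    u,v=map(int,g);s=w[v-9:v+10,u-9:u+10];Y,X=np.mgrid[v-9:v+10,u-9:u+10];p=[(s*X).sum()/s.sum(),(s*Y).sum()/s.sum()];print('red',c,np.round(p,2),S(at(c,p,.0095)))
a=cv2.imread('pics/scene0.png')[...,::-1];t=cv2.imread('pics/top0.png')[...,::-1]
ctr(a,'scene',(295,203));ctr(t,'top',(362,185))
def yel(im,c):
    h=cv2.cvtColor(np.ascontiguousarray(im),cv2.COLOR_RGB2HSV);m=(h[...,0]>19)&(h[...,0]<36)&(h[...,1]>90)&(h[...,2]>110)
    for y,x in np.argwhere(m):
        q=S(at(c,(x,y),.015))
        if .01<q[0]<.06 and -.17<q[1]<-.03: print(c,(x,y),q,end='; ')
    print()
yel(a,'scene');yel(t,'top');yel(grab_frame('scene'),'scene')
rel(st(0,-.1236,.056))
"
```

```text
red scene [294.62 202.76] [ 0.0504 -0.1243]
red top [362.38 184.95] [ 0.0501 -0.1229]
scene (np.int64(306), np.int64(220)) [ 0.0269 -0.0547]; scene (np.int64(307), np.int64(220)) [ 0.0244 -0.0544]; scene (np.int64(308), np.int64(220)) [ 0.022  -0.0541]; scene (np.int64(309), np.int64(220)) [ 0.0195 -0.0538]; scene (np.int64(310), np.int64(220)) [ 0.017  -0.0536]; scene (np.int64(311), np.int64(220)) [ 0.0146 -0.0533]; scene (np.int64(312), np.int64(220)) [ 0.0121 -0.053 ]; scene (np.int64(297), np.int64(221)) [ 0.0493 -0.0538]; scene (np.int64(298), np.int64(221)) [ 0.0468 -0.0535]; scene (np.int64(299), np.int64(221)) [ 0.0444 -0.0532]; scene (np.int64(300), np.int64(221)) [ 0.0419 -0.0529]; scene (np.int64(301), np.int64(221)) [ 0.0395 -0.0527]; scene (np.int64(302), np.int64(221)) [ 0.037  -0.0524]; scene (np.int64(303), np.int64(221)) [ 0.0346 -0.0521]; scene (np.int64(304), np.int64(221)) [ 0.0321 -0.0518]; scene (np.int64(305), np.int64(221)) [ 0.0297 -0.0516]; scene (np.int64(306), np.int64(221)) [ 0.0272 -0.0513]; scene (np.int64(307), np.int64(221)) [ 0.0247 -0.051 ]; scene 
[... 1332 characters left out ...]
.1217]; scene (np.int64(308), np.int64(201)) [ 0.0156 -0.1214]; scene (np.int64(309), np.int64(201)) [ 0.013  -0.1211]; scene (np.int64(295), np.int64(202)) [ 0.0494 -0.1214]; scene (np.int64(296), np.int64(202)) [ 0.0468 -0.1211]; scene (np.int64(297), np.int64(202)) [ 0.0443 -0.1208]; scene (np.int64(298), np.int64(202)) [ 0.0417 -0.1205]; scene (np.int64(299), np.int64(202)) [ 0.0391 -0.1202]; scene (np.int64(300), np.int64(202)) [ 0.0365 -0.1199]; scene (np.int64(301), np.int64(202)) [ 0.034  -0.1197]; scene (np.int64(302), np.int64(202)) [ 0.0314 -0.1194]; 
t 18.1 pos [ 0.5318 -0.0751  0.0566] f [0.66 8.24 5.3 ] op 0.261 grip 59.2 
  shift [0.0002 0.0043 0.0006] turn [-0.2  -0.07 -0.07]
```

Call:
step_arm(series="0 0.0025 0 0 0 0 0;0 0.0025 0 0 0 0 0;0 0.0025 0 0 0 0 0;0 0.0025 0 0 0 0 0;0 0.0025 0 0 0 0 0")

```text
time_s: 18.6
tool_pos: [0.5309, -0.0774, 0.0566]
tool_rot: [0.984, -0.177, 0.001, -0.002]
ft_force: [1.2, 9.1, 4.9]
opening: 0.262
gripper_force: 59.2
```

Call:
step_arm(series="0 0 0 0 0 0 0;0 0 0 0 0 0 0;0 0 0 0 0 0 0;0 0 0 0 0 0 0;0 0 0 0 0 0 0")

```text
time_s: 19.1
tool_pos: [0.5309, -0.0774, 0.0566]
tool_rot: [0.984, -0.177, 0.001, -0.002]
ft_force: [2.0, 8.8, 5.5]
opening: 0.263
gripper_force: 59.2
```

```bash
python3 -c "
from h import *
rel(st(0,-.1236,.056))
im=grab_frame('scene');px=blob(im,'orange',proj('scene',(.6115,.1398,.079)))
print(px,fitring(['scene'],[px[0]],.068,.021,(.6115,.1398)).x)
cv2.imwrite('pics/f1.png',cv2.resize(im[170:300,260:380][...,::-1],(540,585),interpolation=cv2.INTER_CUBIC))
"
```

```text
t 19.1 pos [ 0.5309 -0.0774  0.0566] f [2.01 8.84 5.48] op 0.263 grip 59.2 
  shift [0.0002 0.0019 0.0006] turn [-0.21 -0.07 -0.07]
(array([325.22960725, 255.06646526]), np.int64(331)) [0.6115261  0.13811604]
```

View pics/f1.png

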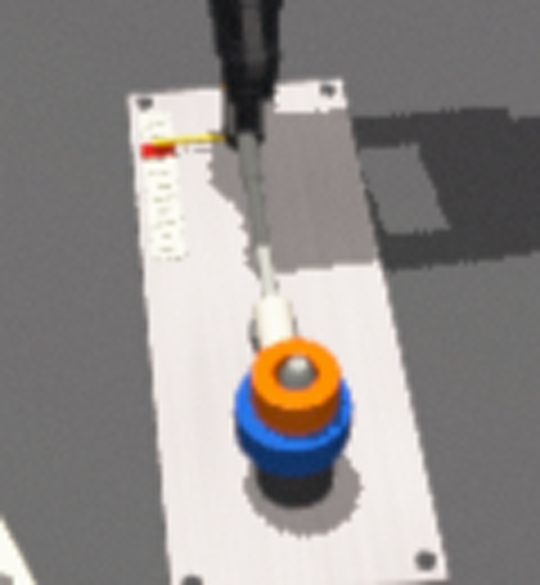

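The rings are seated at crop (295,400). The pointer is over the red mark at crop (160,147), estimated within 2 mm of its centre, held at about 9 N. Handing in.

```bash
python3 -c "
from cell import *
print(sign_off())"
```

```text
the job is handed in; nothing more can be done
None
```

I handed the job in at about 19 s; `sign_off()` returned no verdict. Both rings are home on the spindle and let go, and the knob is held against the spring with the pointer over the red mark, by my estimate about 2 mm from its centre.

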